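# Reset the breaker under a push-latch cover

### The arm

A 6-joint arm with a two-finger parallel gripper is mounted at the origin on the work surface. World frame = base frame: x ahead of the robot, y to its left, z up, the work surface at z = 0. Lengths are in m, angles in rad, forces in N, time in s.
With the tool pointing down it reaches from about 0.3 to 0.875 m from the base axis. Payload 6.4 kg.
Tool frame: the origin (TCP) lies between the finger pads; the fingertips stand 22 mm ahead of it and the grasp point (between the pads) lies 3 mm ahead of it; z points along the fingers, y is the direction in which the jaws open and shut (so a half turn about z gives the same grasp; the last joint's range is limited). The gripper opens to 85 mm and grips with 20 to 120 N. Pads are 22 mm wide; open, the fingers measure 114 mm over their backs; the gripper's body (76 mm by 85 mm) begins 54 mm behind the grasp point. The pads swing forward as they close: fully open they stand 13 mm farther back than shut.
Start: joints at [1.032, 0.181, 1.607, -0, 1.354, -0.206], TCP at [0.188, 0.543, 0.222] pointing down, gripper open.
Joint ranges: [-2.99, 2.99], [-0.89, 2.07], [0.3, 2.58], [-1.14, 4.28], [0, 2.63], [-3.12, 3.12]. Speed limits (rad/s): [2.57, 2.57, 3.01, 3.14, 3.14, 3.14].

### API

Orientations are given as a unit quaternion [w, x, y, z].
In Python, from station import ctrl gives the robot as it stands.
- The arm moves only by the shell command python3 -m creep 'ROWS' [FORCE]. ROWS is JSON, one flat list of numbers, 7 for each row, row after row: the shift along the tool's x, y, z in units of 0.8 m (1.0 is 0.8 m), then the turn, a rotation vector about the tool's x, y, z in units of 30 degrees (1.0 is 30 degrees), then the finger opening in mm, from 0 to 85.4. A call has 1 to 10 rows; each row is the pose to reach, as a shift and turn from the pose commanded when the call began, along the tool's axes at that moment; what a row does not reach only later rows make up. A row lasts 1/10 s, in which the tool goes at most 50 mm and 8.59 degrees, less where a joint would pass 70% of its speed; a pose out of reach is approached as far as the arm can. A call with a number of a shift or a turn outside -1 to 1 is refused whole. A call with a gripper value outside its range is refused whole. The fingers move at their own pace and stop on an object; FORCE is the grip in N (left out, the last holds). Time passes only in rows, so rows that repeat a pose let the fingers close. It gives the time, the measured TCP pose, the force and the opening at its end, in the units of the state.
- ctrl.read_state(): the state, without advancing time (a new reading comes with each control period).
- ctrl.camera(name): name is "scene" or "top" or "wrist"; returns a dict with "pixels" (420x560x3 uint8, red, green, blue), "intrinsics" (3x3 intrinsics, pixels), "origin" and "orientation" of the camera in the world. Camera axes: x right, y down, z forward; pixel columns grow to the right and rows downward; lengths in m; the calibration is good to about 2 mm. The wrist camera is an equidistant fisheye: a pixel r from the principal point sees the ray r / f radians off the axis. A picture is of the moment at which its call begins. There is no depth.
- ctrl.hand_in(): hands the job in, once; it reports no verdict.
The state is a dict: "time_s": time; "q": joint angles; "joint_vel": joint speeds; "joint_torque": joint torques, N m; "position": TCP position; "tool_rot": TCP orientation; "wrist_force": force on the tool from outside, world axes, zero at the start; "ft_torque": the same for the moment, N m; "opening": finger opening in m.
Only numpy, scipy, OpenCV 4.12 (cv2) and the standard library are available. Lean on these libraries where they do the work, as an engineer would, in place of code of your own. Each camera call takes 0.05 s, during which the arm holds its last target.

### The job

The breaker of the bench power supply has tripped. Press its push-latch cover so that it pops open, push the round breaker button underneath fully in, then press the cover shut again so that it latches flush and stays shut. Only press and push with the fingers: pick nothing up, and leave the loose things lying around where they are.

Things in the scene. Friction and masses are not known exactly. Their poses are not given: they have to be found in the camera images.
- psu: Bench power supply: heavy fixed dark steel box, 220 (x) x 170 (y) x 100 mm tall; aluminium front panel on its -x side, facing the robot. Stands left or right of a lower grey transceiver (200 x 170 x 60 mm, fixed, no cover). Origin: centre of underside, z up. Bay in its flat top: x -96 to +16 mm, |y| under 44 mm, floor 34 mm below the top, shut by an aluminium cover flush with the top.
- cover (a joint): Angle (rad) of the aluminium cover, 110 (x) x 80 (y) x 5 mm, hinged along its far (+x) edge, opening upward: 0 = latched flush, 1.25 = open at its stop, almost upright, -0.10 = pressed down to its inner stop (front edge 11 mm below the top). A light spring (about 0.2 N m: 2 to 3 N at the press point) drives it open; it is pushed shut on its outer face, over towards the front and down.
- cover_press (a point): Where to press: centre of a black dot 24 mm across on the cover's upper face, 82 mm from the hinge. Push-push latch: pressed to the firm inner stop (-0.10; it switches by -0.075; a press short of -0.05 changes nothing) and let go, the latched cover springs open to 1.25 in about 1 s if nothing is in its way; the open cover, swung down, pressed to the same stop and let go, latches at 0.
- cover_hinge (a point): Point on the hinge axis of the cover, at the middle of its width, level with the top of the case; the axis lies along y of the power supply, at x = +18 mm, z = 100 mm in its frame.
- cover_front (a point): Middle of the cover's free front edge, on its upper face, 110 mm from the hinge; moves with the cover.
- breaker (a joint): Travel (m) of the breaker button: 0 to 0.001 = tripped, standing out; 0.007 = fully in. It moves straight down with about 3 N of friction and stays where it is left (no spring).
- breaker_top (a point): Centre of the top of the breaker button, an upright black cylinder 20 mm in diameter in a steel collar (30 mm diameter, 8 mm high) on the bay floor, at x = -62 mm, y = 0 of the power supply, 80 mm from the hinge. Its top is 14.5 mm below the top of the case when fully out, 21.5 mm when fully in. Reachable only with the cover open.
- adapter: Loose steel and brass plug adapter, 20 mm diameter, 24 mm tall, standing on the rear part of the power supply's top. Leave it alone. Origin: centre of its underside.
- mic: Loose black hand microphone, 85 x 50 x 26 mm, lying on the transceiver. Leave it alone. Origin: centre of its underside.
- jar: Loose jar with a black cap, 60 mm diameter, 75 mm tall, standing on the table at the left. Leave it alone. Origin: centre of its underside.
- driver: Loose screwdriver with a black handle lying on the table at the right. Leave it alone. Origin: about the middle of its length, on the table.

How it is judged:
By the outcome, as a careful person would: the job done as asked, in the order asked, and still so for the second after the job is handed in, with the robot touching nothing.
It also fails if it takes over 48 s, if anything falls off the work surface, if the arm or the gripper's body presses on something with over 40 N, if the wrist force passes 120 N, or if a joint passes its speed limit or range.

## Working session

There is one attempt and no reset: what is moved stays moved. The work goes in short steps, Python scripts to look and compute and a shell command to move; the robot and the scene stay as the last step left them, time stands still between calls to the robot, and variables do not carry over. Pictures are saved under pics/ and viewed, and the job is handed in when it is done.

```bash
mkdir -p pics; ls; python3 - <<'E'
from station import ctrl
import cv2
s=ctrl.read_state()
print({k:s[k] for k in('time_s','position','tool_rot','wrist_force','opening')})
for n in("scene","top","wrist"):
    c=ctrl.camera(n); cv2.imwrite(f"pics/a_{n}.png",c["pixels"][:,:,::-1]); print(n,c["intrinsics"],c["origin"],c["orientation"])
E
```

```text
pics
{'time_s': 0.0, 'position': array([0.18751985, 0.54297265, 0.22159917]), 'tool_rot': array([-3.23737684e-04,  1.65638825e-01,  9.86186095e-01, -8.13279800e-04]), 'wrist_force': array([-0.48239876, -0.6161949 , -0.45302805]), 'opening': 0.08547173834713251}
scene [[441.37112899   0.         289.14612321]
 [  0.         441.37112899 211.99732674]
 [  0.           0.           1.        ]] [1.18684867 0.66354749 0.75353144] [-0.17424708  0.31347574  0.8294203  -0.42829066]
top [[525.18398297   0.         287.10105424]
 [  0.         525.18398297 211.86510028]
 [  0.           0.           1.        ]] [ 0.26581162 -0.0238373   1.45076134] [-0.07794879  0.72640784 -0.67919297  0.07037432]
wrist [[325.1922621    0.         285.40269104]
 [  0.         325.1922621  204.49057726]
 [  0.           0.           1.        ]] [0.11491729 0.5686543  0.37341413] [0.12718266 0.80441279 0.57337324 0.08937424]
```

View pics/a_scene.png

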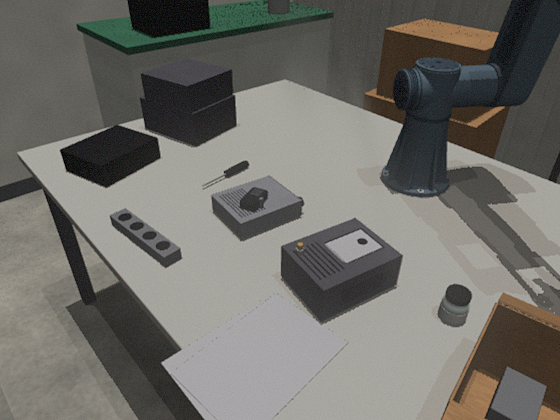

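View pics/a_top.png

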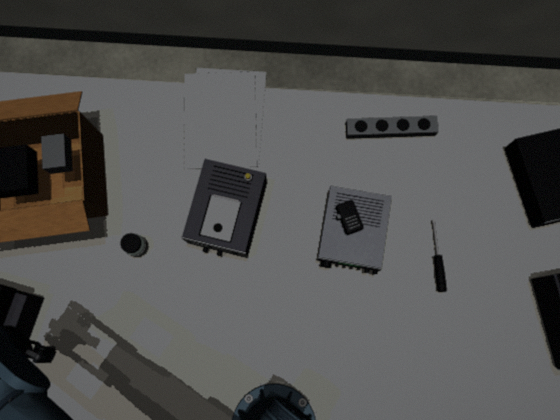

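```bash
python3 - <<'E'
import cv2
im=cv2.imread('pics/a_top.png'); 
cv2.imwrite('pics/a_top_c.png',cv2.resize(im[0:420,180:560],None,fx=2,fy=1.428) if 0 else cv2.resize(im[20:220,250:510],None,fx=3,fy=3,interpolation=cv2.INTER_CUBIC))
E
```

```text
(no output)
```

The top view shows the PSU on the left, around (225,207), with the cover near (220,217), the dot at (217,228) and the adapter at (248,177). The transceiver and mic are at about (355,228). Next I'll enlarge the PSU.

```bash
python3 - <<'E'
import cv2
im=cv2.imread('pics/a_top.png')
cv2.imwrite('pics/b_top.png',cv2.convertScaleAbs(cv2.resize(im[152:264,175:280],None,fx=5,fy=5,interpolation=cv2.INTER_CUBIC),alpha=1.6))
im=cv2.imread('pics/a_scene.png')
cv2.imwrite('pics/b_scene.png',cv2.convertScaleAbs(cv2.resize(im[210:320,270:410],None,fx=5,fy=5,interpolation=cv2.INTER_CUBIC),alpha=1.4))
E
```

```text
(no output)
```

View pics/b_top.png

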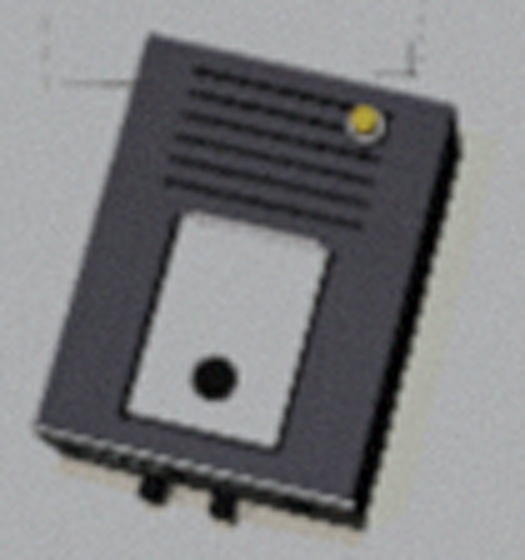

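View pics/b_scene.png

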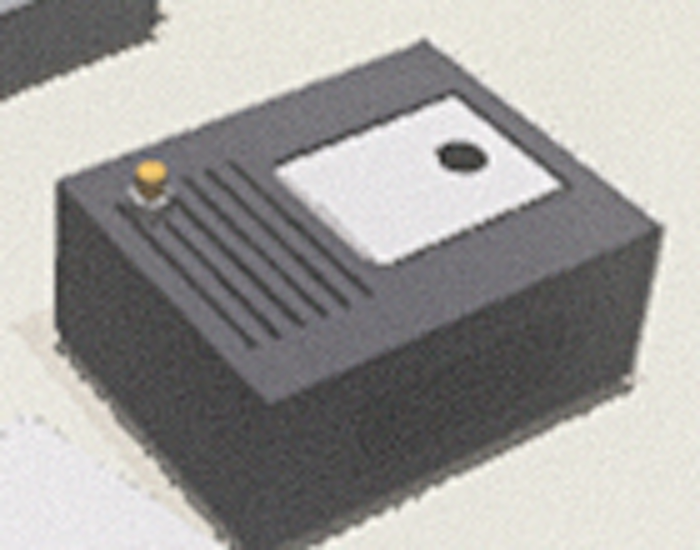

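View pics/a_wrist.png

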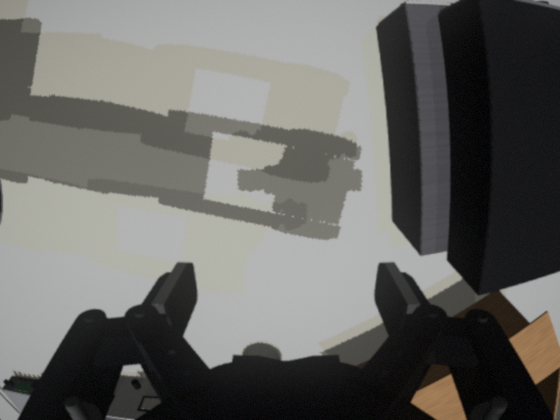

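```bash
cat > h.py <<'E'
import numpy as np
from scipy.spatial.transform import Rotation as R
from scipy.optimize import least_squares
def rot(q): return R.from_quat([q[1],q[2],q[3],q[0]])
CAM={"scene":(441.371,289.146,211.997,[1.18684867,0.66354749,0.75353144],[-0.17424708,0.31347574,0.8294203,-0.42829066]),
"top":(525.184,287.101,211.865,[0.26581162,-0.0238373,1.45076134],[-0.07794879,0.72640784,-0.67919297,0.07037432])}
def proj(n,P):
    f,cx,cy,o,q=CAM[n]; p=rot(q).inv().apply(np.atleast_2d(P)-o); return np.c_[f*p[:,0]/p[:,2]+cx,f*p[:,1]/p[:,2]+cy]
def ray(n,uv,z):
    f,cx,cy,o,q=CAM[n]; d=rot(q).apply([(uv[0]-cx)/f,(uv[1]-cy)/f,1]); o=np.array(o); return o+d*(z-o[2])/d[2]
E
python3 - <<'E'
from h import *
M=np.array([[.11,.085,.1],[.11,-.085,.1],[-.11,-.085,.1],[-.11,.085,.1],[-.064,0,.1]])
t=np.array([[152,38],[456,107],[360,503],[40,432],[214,379]])/5+[174.6,151.6]
s=np.array([[270,403],[60,185],[425,40],[663,228],[463,157]])/5+[269.6,209.6]
def W(p): c,k=np.cos(p[2]),np.sin(p[2]); return M@np.array([[c,k,0],[-k,c,0],[0,0,1]])+[p[0],p[1],0]
for w in((1,1),(1,0),(0,1)):
    r=least_squares(lambda p:np.r_[w[0]*(proj('top',W(p))-t).ravel(),w[1]*(proj('scene',W(p))-s).ravel()],[.5,.15,0]); p=r.x
    print(p,np.degrees(p[2]),np.abs(r.fun).max(),"dot",W(p)[4]); 
a=ray('top',t[4],.1);b=ray('scene',s[4],.1);print(a,b)
from h import rot
from station import ctrl
print(rot(ctrl.read_state()['tool_rot']).as_matrix().round(4))
E
```

```text
[ 0.56148744  0.16757631 -0.16603418] -9.51305763775978 1.5641295990932917 dot [0.49836757 0.17815374 0.1       ]
[ 0.56138679  0.16594386 -0.16235459] -9.302232808099676 1.202073589947645 dot [0.49822843 0.17628897 0.1       ]
[ 0.56242893  0.16950249 -0.17063726] -9.77679461014822 0.8653923469831568 dot [0.49935842 0.18037036 0.1       ]
[0.49968002 0.1795846  0.1       ] [0.49841734 0.17906354 0.1       ]
[[-9.451e-01  3.267e-01 -7.000e-04]
 [ 3.267e-01  9.451e-01 -1.200e-03]
 [ 3.000e-04 -1.400e-03 -1.000e+00]]
```

```bash
cat >> h.py <<'E'
PX,PY,YAW=0.5618,0.1685,-0.167
TIP=0.022
def psu2w(p): c,k=np.cos(YAW),np.sin(YAW); return np.array([PX+c*p[0]-k*p[1],PY+k*p[0]+c*p[1],.1+p[2]])
def w2psu(w): c,k=np.cos(YAW),np.sin(YAW); d=np.array(w)-[PX,PY,.1]; return np.array([c*d[0]+k*d[1],-k*d[0]+c*d[1],d[2]])
def Rt(tilt):
    c,k=np.cos(YAW),np.sin(YAW); u=np.array([c,k,0]); v=np.array([-k,c,0])
    return R.from_matrix(np.c_[-u,v,[0,0,-1]])*R.from_rotvec([0,-np.radians(tilt),0])
def info():
    from station import ctrl
    s=ctrl.read_state(); r=rot(s['tool_rot']); p=np.array(s['position'])
    print('t',s['time_s'],'corner psu mm',(1e3*w2psu(p+r.apply([.011,0,TIP]))).round(1),'F',np.round(s['wrist_force'],1),'open',round(s['opening']*1e3,1))
    return p,r
def plan(*targets,tilt=12):
    """targets: corner positions in psu frame, mm (h from top)"""
    p,r=info(); rt=Rt(tilt)
    for t in targets:
        tcp=psu2w(np.array(t)/1e3)-rt.apply([.011,0,TIP])
        print(t,(r.inv().apply(tcp-p)/.8).round(4),((r.inv()*rt).as_rotvec()/np.radians(30)).round(4), 'tcp',tcp.round(3))
E
python3 -c "
from h import *
plan([-64,0,100],[-64,0,40])
print((1e3*w2psu(ray('top',(247.6,175.7),.124))).round())
print(ray('top',(133,244),.07))"
```

```text
t 0.15 corner psu mm [-442.1  308.9   99.8] F [0.1 0.8 0.4] open 85.6
[-64, 0, 100] [-0.5238 -0.3017 -0.0023] [-0.0357 -0.3999 -0.3152] tcp [0.505 0.178 0.224]
[-64, 0, 40] [-0.5238 -0.3015  0.0727] [-0.0357 -0.3999 -0.3152] tcp [0.505 0.178 0.164]
[ 85. -45.  24.]
[0.44525808 0.40366495 0.07      ]
```

```bash
python3 -m creep '[-0.52,-0.30,0,-0.036,-0.4,-0.315,0,-0.52,-0.30,0,-0.036,-0.4,-0.315,0,-0.52,-0.30,0,-0.036,-0.4,-0.315,0,-0.52,-0.30,0,-0.036,-0.4,-0.315,0,-0.52,-0.30,0,-0.036,-0.4,-0.315,0,-0.52,-0.30,0,-0.036,-0.4,-0.315,0,-0.52,-0.30,0,-0.036,-0.4,-0.315,0,-0.52,-0.30,0,-0.036,-0.4,-0.315,0,-0.52,-0.30,0,-0.036,-0.4,-0.315,0,-0.52,-0.30,0,-0.036,-0.4,-0.315,0]'
python3 -c "
from h import *
plan([-64,0,40])"
```

```text
time_s: 1.15
position: [0.5043, 0.1778, 0.2225]
tool_rot: [0.105, 0.084, 0.991, -0.008]
wrist_force: [-0.5, 0.3, -0.5]
opening: -0.0001
t 1.15 corner psu mm [-64.4  -0.3  98.7] F [-0.5  0.3 -0.5] open -0.1
[-64, 0, 40] [0.0148 0.0004 0.0719] [ 0.0011  0.0024 -0.0051] tcp [0.505 0.178 0.164]
```

```bash
python3 -m creep '[0.0208,0,0.0978,0,0,0,0,0.0208,0,0.0978,0,0,0,0,0.0208,0,0.0978,0,0,0,0]'
cat > pic.py <<'E'
import sys,cv2
from station import ctrl
n,name,x0,y0,x1,y1,k=sys.argv[1:8]
im=ctrl.camera(n)['pixels'][:,:,::-1][int(y0):int(y1),int(x0):int(x1)]
cv2.imwrite('pics/'+name+'.png',cv2.convertScaleAbs(cv2.resize(im,None,fx=float(k),fy=float(k),interpolation=cv2.INTER_CUBIC),alpha=1.5))
E
python3 -c "
from h import *
info()"; python3 pic.py scene c1 250 170 420 320 4; python3 pic.py wrist c2 0 0 560 420 1.3
```

```text
time_s: 1.45
position: [0.4988, 0.1797, 0.1373]
tool_rot: [0.1, 0.083, 0.991, -0.009]
wrist_force: [-0.1, -0.2, 0.4]
opening: 0.0002
t 1.45 corner psu mm [-70.4   0.5  13.6] F [-0.1 -0.2  0.4] open 0.2
```

View pics/c1.png

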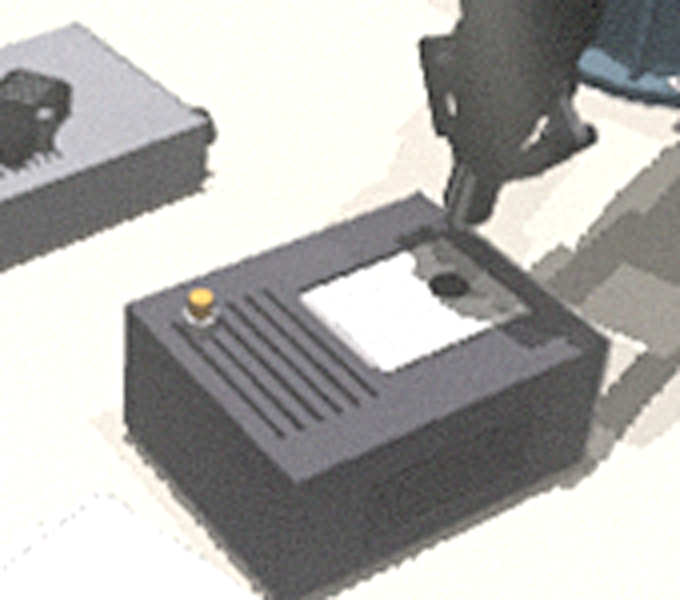

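View pics/c2.png

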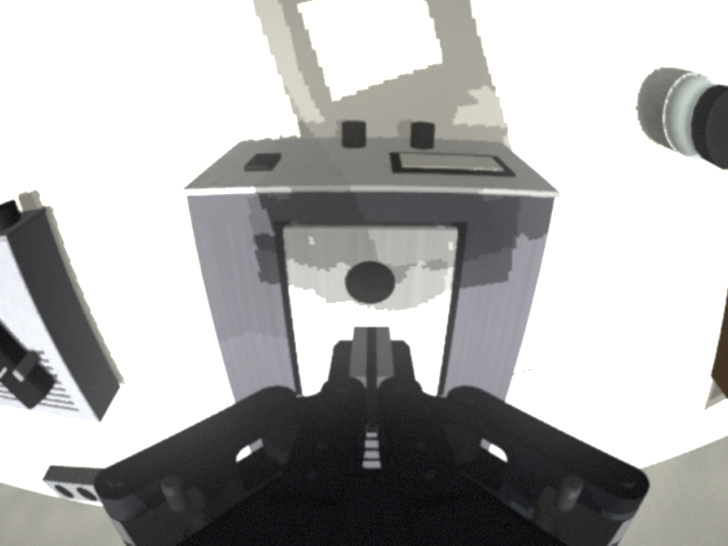

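```bash
python3 - <<'E'
from h import *
p,r=info()
for L in(.009,.022):
  for x in(-.011,0,.011):
    P=p+r.apply([x,0,L]); print(L,x,((proj('scene',P)[0]-[250,170])*4).round(), ((proj('top',P)[0]-[175,152])*5).round())
E
python3 pic.py top c3 175 132 295 264 4.5
```

```text
t 1.55 corner psu mm [-66.7   2.4  18.9] F [ 0.3 -0.7  1.4] open -0.4
0.009 -0.011 [437. 247.] [207. 335.]
0.009 0 [451. 244.] [202. 356.]
0.009 0.011 [465. 241.] [197. 377.]
0.022 -0.011 [431. 265.] [212. 335.]
0.022 0 [445. 263.] [207. 356.]
0.022 0.011 [458. 260.] [202. 376.]
```

View pics/c3.png

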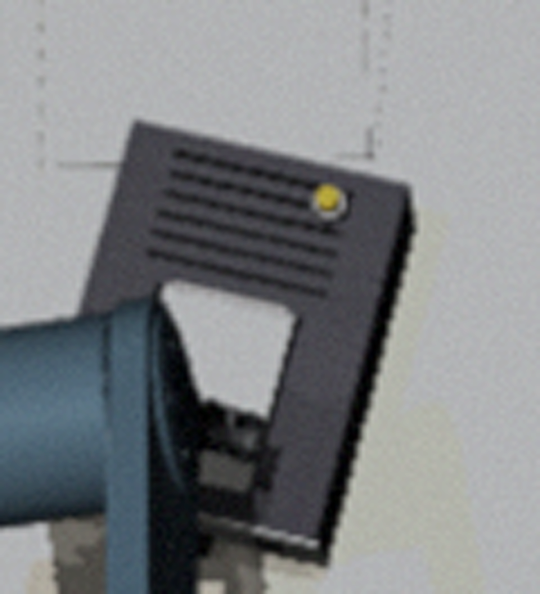

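```bash
python3 -m creep '[0,0,0,0,0,0,0,0,0,0,0,0,0,0,0]' ; python3 -m creep '[0,0,0,0,0,0,0]' ; python3 -c "
from h import *
p,r=info(); print(p,r.as_matrix()[:,2]);info();P=p+r.apply([.011,0,.022]);print((proj('scene',P)[0]-[250,170])*4)"; python3 pic.py scene c4 310 170 410 260 6
```

```text
time_s: 1.7
position: [0.5042, 0.1814, 0.145]
tool_rot: [0.106, 0.083, 0.991, -0.008]
wrist_force: [-0.5, 0.6, -0.4]
opening: 0.0002
t 1.7 corner psu mm [-65.    3.2  21.1] F [-0.5  0.6 -0.4] open 0.2
[0.50422588 0.18142051 0.14496824] [ 0.20972955 -0.03254183 -0.97721776]
t 1.7 corner psu mm [-65.    3.2  21.1] F [-0.5  0.6 -0.4] open 0.2
[457.64706699 258.46915383]invalid input
```

View pics/c4.png

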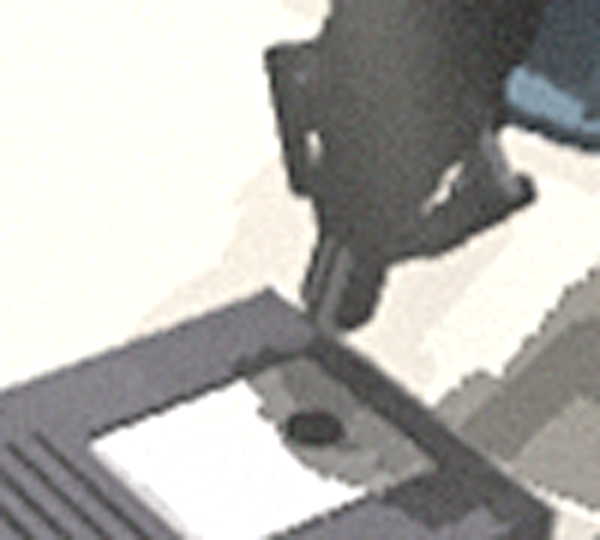

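```bash
python3 - <<'E'
from h import *
from station import ctrl
c=ctrl.camera('wrist'); s=ctrl.read_state()
p=np.array(s['position']);r=rot(s['tool_rot']);print(p)
o=r.inv().apply(np.array(c['origin'])-p);q=r.inv()*rot(c['orientation']);print('cam in tool',o,q.as_matrix().round(3))
def wr(uv):
    d=np.array(uv)-[285.4,204.5];n=np.hypot(*d);a=n/325.19
    return q.apply([np.sin(a)*d[0]/n,np.sin(a)*d[1]/n,np.cos(a)])
d=wr((372/1.3,328/1.3)); 
for x in(-.011,0,.011): t=(x-o[0])/d[0]; print(x,o+d*t)
# dot via wrist
d=r.apply(wr((370/1.3,283/1.3)));O=np.array(c['origin']);print('dot',O+d*(.1-O[2])/d[2])
for n,uv in (('scene',(365.8,224.7)),):
  for z in(.1,.12,.14,.15): print(z,(1e3*w2psu(ray(n,uv,z))).round(1))
E
```

```text
[0.50387031 0.18136251 0.14456789]
cam in tool [ 7.68394204e-02  6.24830414e-05 -1.51537013e-01] [[ 0.    -0.951 -0.308]
 [ 1.     0.    -0.   ]
 [ 0.    -0.308  0.951]]
-0.011 [-0.011       0.00049584  0.02583507]
0 [0.         0.00044157 0.00362303]
0.011 [ 0.011       0.0003873  -0.01858901]
dot [0.50881105 0.18016623 0.1       ]
0.1 [-114.5  -45.8   -0. ]
0.12 [-94.7 -26.2  20. ]
0.14 [-74.8  -6.7  40. ]
0.15 [-64.9   3.   50. ]
```

```bash
python3 -m creep '[0.0042,0,0.0196,0,0,0,0,0.0042,0,0.0196,0,0,0,0,0.0042,0,0.0196,0,0,0,0,0.0042,0,0.0196,0,0,0,0]' ; python3 -c "
from h import *
info()"; python3 pic.py scene c5 310 170 410 260 6;python3 pic.py wrist c6 0 0 560 420 1.3
```

```text
time_s: 2.2
position: [0.5032, 0.1811, 0.1275]
tool_rot: [0.105, 0.083, 0.991, -0.008]
wrist_force: [-0.1, 0.1, 0.9]
opening: 0.0005
t 2.2 corner psu mm [-66.    2.7   3.6] F [-0.1  0.1  0.9] open 0.5
```

View pics/c5.png

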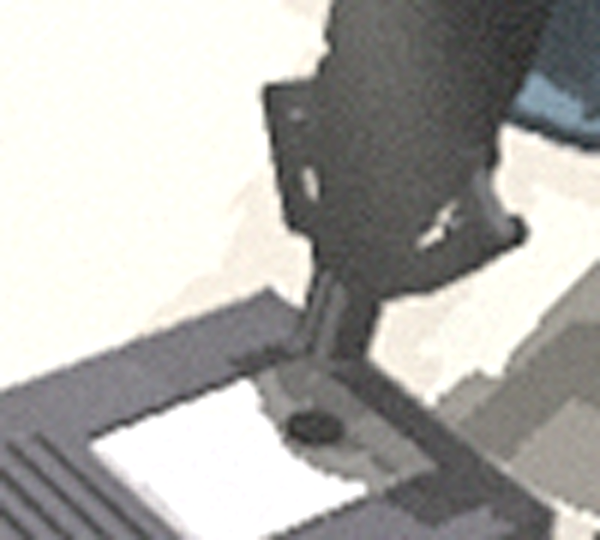

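View pics/c6.png

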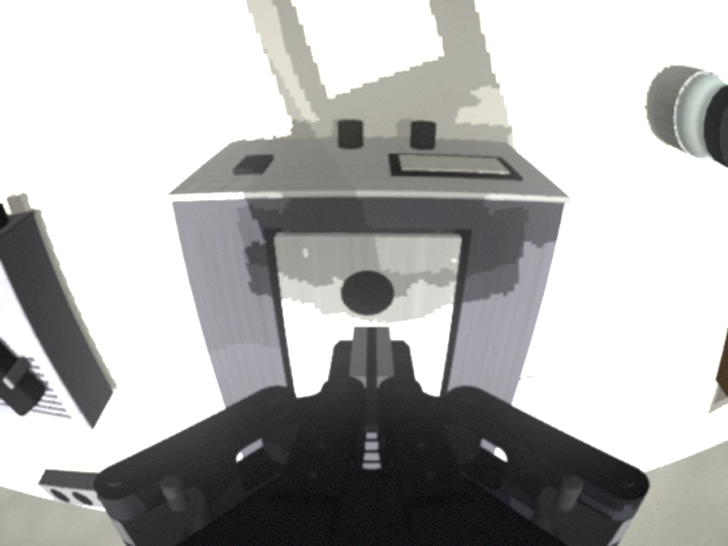

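```bash
python3 - <<'E'
from h import *
from station import ctrl
c=ctrl.camera('wrist');O=np.array(c['origin']);Q=rot(c['orientation'])
def pw(P):
    v=Q.inv().apply(P-O); a=np.arctan2(np.hypot(v[:,0],v[:,1]),v[:,2]); n=np.hypot(v[:,0],v[:,1])
    return np.c_[285.4+325.19*a*v[:,0]/n,204.5+325.19*a*v[:,1]/n]
# image right = +y ? 
M=np.array([[-.11,-.085,0],[-.11,.085,0],[-.092,-.04,0],[-.092,.04,0],[-.064,0,0]])
U=(np.array([[173,192],[567,197],[275,234],[465,234],[367,291]])+.0)/1.3
def W(p): cc,k=np.cos(p[2]),np.sin(p[2]); return M@np.array([[cc,k,0],[-k,cc,0],[0,0,1]])+[p[0],p[1],p[3]]
r=least_squares(lambda p:(pw(W(p))-U).ravel(),[.56,.167,-.16,.1]);print(r.x,r.fun.round(1),W(r.x)[4])
info()
for z in(.12,.13,.14): print(z,(1e3*w2psu(ray('scene',(366.7,230.8),z))).round(1))
E
```

```text
[ 0.56250098  0.16909372 -0.18011213  0.10022404] [-1.   2.   0.5  1.7 -0.1 -1.8 -0.8 -0.2  1.4 -1.8] [0.49953627 0.18055867 0.10022404]
t 2.35 corner psu mm [-66.1   2.6   3.3] F [-1.2 -0.6 -0.3] open 0.4
0.12 [-80.5  -6.4  20. ]
0.13 [-70.8   3.   30. ]
0.14 [-61.1  12.5  40. ]
```

```bash
python3 -m creep '[0.0005,0,0.0024,0,0,0,0,0.001,0,0.0048,0,0,0,0,0.0016,0,0.0073,0,0,0,0,0.0016,0,0.0073,0,0,0,0]' ; python3 -c "
from h import *
info()"
```

```text
time_s: 2.75
position: [0.5022, 0.1808, 0.1199]
tool_rot: [0.104, 0.083, 0.991, -0.008]
wrist_force: [0.3, 0.6, 0.2]
opening: -0.0003
t 2.75 corner psu mm [-67.    2.3  -3.9] F [0.3 0.6 0.2] open -0.3
```

```bash
python3 -m creep '[-0.006,-0.003,0.006,0,0,0,0,-0.005,-0.003,0.012,0,0,0,0,-0.0034,-0.003,0.0200,0,0,0,0,-0.0034,-0.003,0.0200,0,0,0,0,-0.0034,-0.003,0.0200,0,0,0,0]' ; python3 -c "
from h import *
info()"; python3 pic.py scene c7 310 170 410 260 6;python3 pic.py wrist c8 0 0 560 420 1.3
```

```text
time_s: 3.25
position: [0.5078, 0.1775, 0.1049]
tool_rot: [0.104, 0.083, 0.991, -0.008]
wrist_force: [0.2, -1.3, 0.5]
opening: 0.0001
t 3.25 corner psu mm [-61.   -0.1 -18.9] F [ 0.2 -1.3  0.5] open 0.1
```

View pics/c7.png

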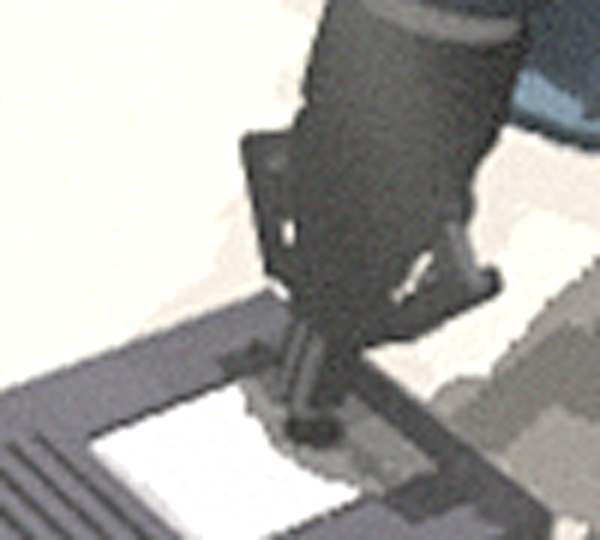

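View pics/c8.png

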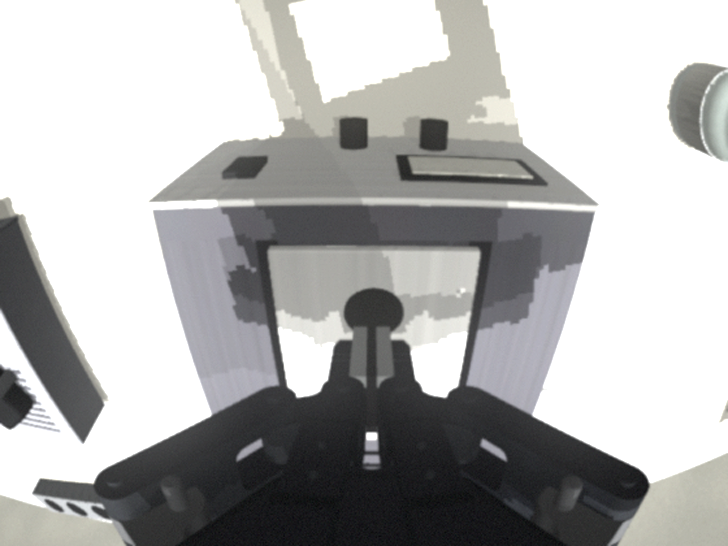

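```bash
python3 -m creep '[0.0005,0,0.0024,0,0,0,0,0.001,0,0.0048,0,0,0,0,0.0016,0,0.0073,0,0,0,0,0.002,0,0.0098,0,0,0,0,0.002,0,0.0098,0,0,0,0]' ; python3 -c "
from h import *
info()"; python3 pic.py scene c9 310 170 410 260 6
```

```text
time_s: 3.85
position: [0.5079, 0.1775, 0.097]
tool_rot: [0.104, 0.083, 0.991, -0.008]
wrist_force: [0.4, -0.1, -0.2]
opening: -0.0002
t 3.85 corner psu mm [-60.8  -0.  -26.8] F [ 0.4 -0.1 -0.2] open -0.2
```

View pics/c9.png

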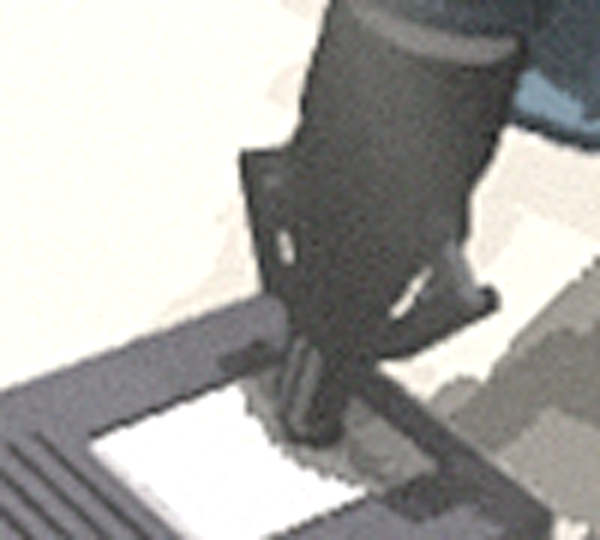

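```bash
python3 -c "
from h import *
for z in (.1,.105,.11): print((1e3*w2psu(ray('scene',(362.5,243.3),z))).round(1))"; python3 -m creep '[0.0005,0,0.0024,0,0,0,0,0.001,0,0.0048,0,0,0,0,0.001,0,0.0048,0,0,0,0]' ; python3 -c "
from h import *
info()"
```

```text
[-59.2   7.   -0. ]
[-54.7  11.4   5. ]
[-50.1  15.9  10. ]
time_s: 4.2
position: [0.5083, 0.1776, 0.0934]
tool_rot: [0.105, 0.083, 0.991, -0.008]
wrist_force: [0.4, -0.0, 1.0]
opening: -0.0001
t 4.2 corner psu mm [-60.4   0.1 -30.4] F [ 0.4 -0.   1. ] open -0.1
```

```bash
python3 -m creep '[0.0005,0,0.0024,0,0,0,0,0.001,0,0.0048,0,0,0,0,0.001,0,0.0048,0,0,0,0]' ; python3 -c "
from h import *
info()"; python3 pic.py scene d1 310 170 410 260 6;python3 pic.py wrist d2 0 0 560 420 1.3
```

```text
time_s: 4.5
position: [0.5084, 0.1775, 0.0895]
tool_rot: [0.105, 0.083, 0.991, -0.008]
wrist_force: [-0.4, 0.4, 2.1]
opening: 0.0002
t 4.5 corner psu mm [-60.3   0.1 -34.3] F [-0.4  0.4  2.1] open 0.2
```

View pics/d1.png

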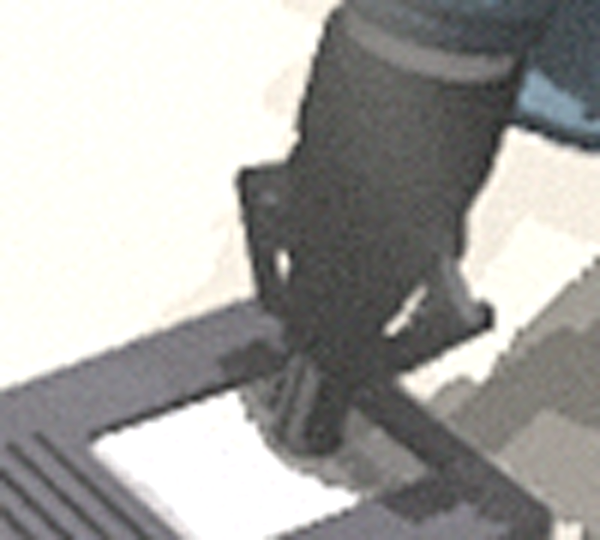

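View pics/d2.png

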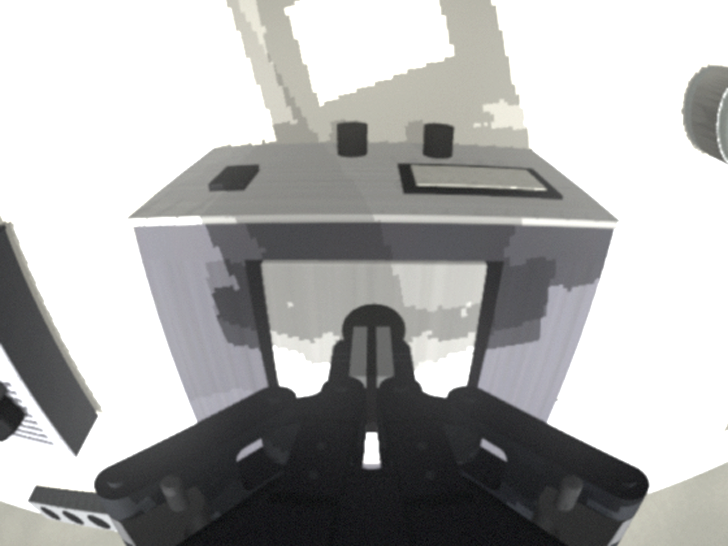

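```bash
python3 -m creep '[0.0005,0,0.0024,0,0,0,0,0.001,0,0.0048,0,0,0,0,0.001,0,0.0048,0,0,0,0]' ; python3 -c "
from h import *
info()"
```

```text
time_s: 4.9
position: [0.5084, 0.1775, 0.0855]
tool_rot: [0.105, 0.083, 0.991, -0.008]
wrist_force: [0.6, 0.3, 1.1]
opening: -0.0001
t 4.9 corner psu mm [-60.3   0.1 -38.3] F [0.6 0.3 1.1] open -0.1
```

```bash
python3 -m creep '[0.0005,0,0.0024,0,0,0,0,0.001,0,0.0048,0,0,0,0,0.001,0,0.0048,0,0,0,0]' ; python3 -c "
from h import *
info()"
```

```text
time_s: 5.2
position: [0.5089, 0.1776, 0.0833]
tool_rot: [0.105, 0.083, 0.991, -0.008]
wrist_force: [-7.7, -2.8, 18.0]
opening: 0.0
t 5.2 corner psu mm [-59.8   0.2 -40.5] F [-7.7 -2.8 18. ] open 0.0
```

```bash
sed -i 's/^TIP=.*/TIP=-0.0105/' h.py; python3 -c "
from h import *
plan([-72,0,10],[-140,0,50])"
```

```text
t 5.2 corner psu mm [-66.6   0.1  -8.7] F [-7.7 -2.8 18. ] open 0.0
[-72, 0, 10] [ 0.0017 -0.0002 -0.0242] [ 0.0024  0.0033 -0.0003] tcp [0.504 0.178 0.102]
[-140, 0, 50] [ 0.0743 -0.0001 -0.0909] [ 0.0024  0.0033 -0.0003] tcp [0.437 0.19  0.142]
```

```bash
python3 -m creep '[0.002,0,-0.024,0,0,0,0,0.038,0,-0.058,0,0,0,0,0.074,0,-0.091,0,0,0,0,0.074,0,-0.091,0,0,0,0,0.074,0,-0.091,0,0,0,0,0.074,0,-0.091,0,0,0,0,0.074,0,-0.091,0,0,0,0,0.074,0,-0.091,0,0,0,0,0.074,0,-0.091,0,0,0,0,0.074,0,-0.091,0,0,0,0]' ; python3 -c "
from h import *
info()"; python3 pic.py scene d3 250 130 420 300 3.5;python3 pic.py wrist d4 0 0 560 420 1.3
```

```text
time_s: 6.2
position: [0.4362, 0.1895, 0.1402]
tool_rot: [0.104, 0.083, 0.991, -0.008]
wrist_force: [0.9, 0.3, 0.4]
opening: -0.0003
t 6.2 corner psu mm [-140.2   -0.2   48.1] F [0.9 0.3 0.4] open -0.3
```

View pics/d3.png

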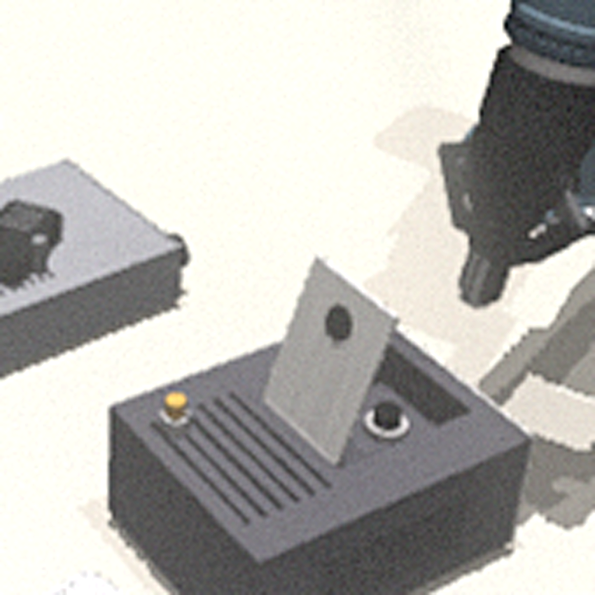

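View pics/d4.png

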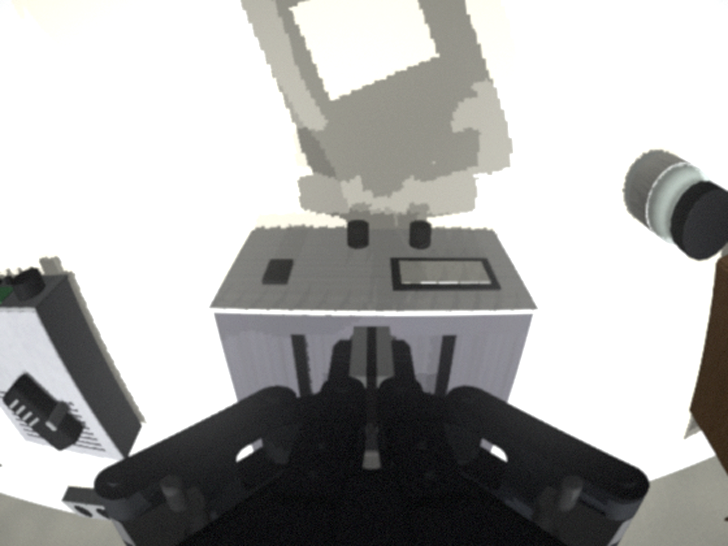

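```bash
python3 -c "
from h import *
plan([-130,0,12],[-64,0,8],[-64,0,-10])"
```

```text
t 6.3 corner psu mm [-1.402e+02 -1.000e-01  4.840e+01] F [-0.   0.4 -0.3] open 0.1
[-130, 0, 12] [-0.0031  0.0001  0.0471] [ 0.0024  0.0005 -0.0011] tcp [0.446 0.188 0.104]
[-64, 0, 8] [-0.0827  0.0001  0.0692] [ 0.0024  0.0005 -0.0011] tcp [0.511 0.177 0.1  ]
[-64, 0, -10] [-0.078   0.0001  0.0912] [ 0.0024  0.0005 -0.0011] tcp [0.511 0.177 0.082]
```

```bash
python3 -m creep '[-0.003,0,0.047,0,0,0,0,-0.003,0,0.047,0,0,0,0,-0.03,0,0.054,0,0,0,0,-0.057,0,0.062,0,0,0,0,-0.083,0,0.069,0,0,0,0,-0.083,0,0.069,0,0,0,0,-0.083,0,0.069,0,0,0,0]' ; python3 -c "
from h import *
info()"; python3 pic.py scene d5 290 160 400 280 5;python3 pic.py wrist d6 0 0 560 420 1.3
```

```text
time_s: 7.0
position: [0.5112, 0.1769, 0.1008]
tool_rot: [0.104, 0.083, 0.991, -0.008]
wrist_force: [-0.6, 0.0, 0.4]
opening: -0.0003
t 7.0 corner psu mm [-64.2  -0.1   8.8] F [-0.6  0.   0.4] open -0.3
```

View pics/d5.png

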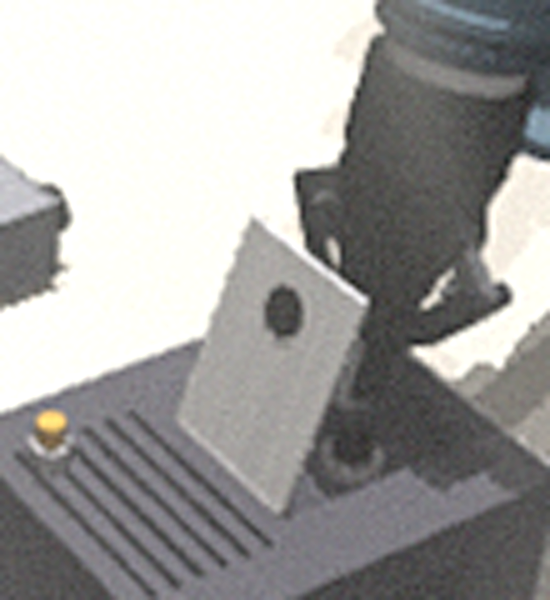

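View pics/d6.png

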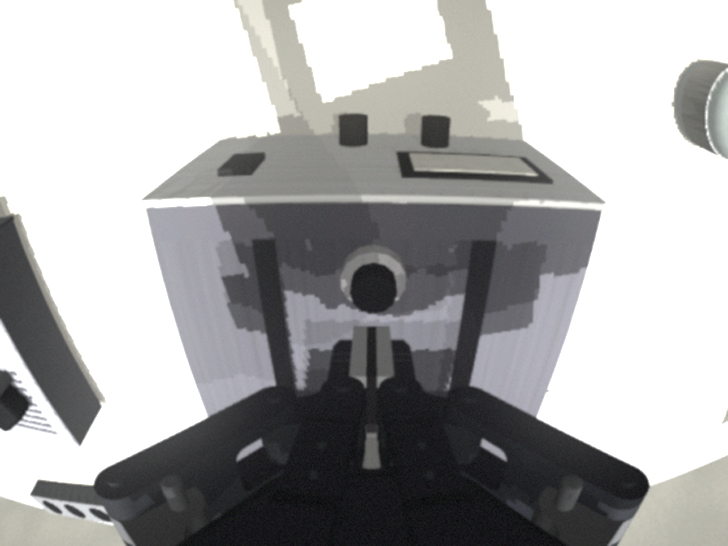

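```bash
python3 -m creep '[0.002,0,0.010,0,0,0,0,0.0042,0,0.020,0,0,0,0,0.0052,0,0.0245,0,0,0,0,0.0052,0,0.0245,0,0,0,0]' ; python3 -c "
from h import *
info()"; python3 pic.py wrist d7 150 130 430 310 2.5
```

```text
time_s: 7.5
position: [0.5105, 0.1769, 0.0791]
tool_rot: [0.103, 0.083, 0.991, -0.008]
wrist_force: [0.2, -0.6, -0.5]
opening: 0.0
t 7.5 corner psu mm [-64.9  -0.2 -12.9] F [ 0.2 -0.6 -0.5] open 0.0
```

View pics/d7.png

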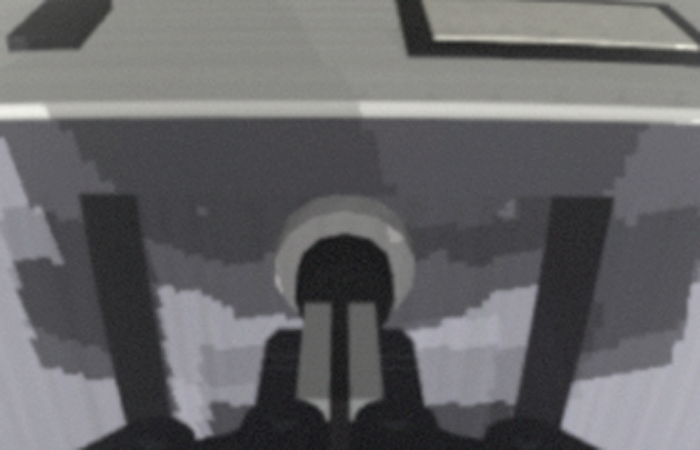

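```bash
python3 -m creep '[0.0037,0,-0.0008,0,0,0,0,0.0042,0,0.0017,0,0,0,0,0.0047,0,0.0041,0,0,0,0,0.0047,0,0.0041,0,0,0,0]' ; python3 -c "
from h import *
info()"
```

```text
time_s: 7.95
position: [0.5088, 0.1776, 0.0765]
tool_rot: [0.105, 0.083, 0.991, -0.008]
wrist_force: [-1.2, 0.3, 1.1]
opening: -0.0
t 7.95 corner psu mm [-66.8   0.1 -15.6] F [-1.2  0.3  1.1] open -0.0
```

```bash
python3 -m creep '[0.0005,0,0.0024,0,0,0,0,0.001,0,0.0048,0,0,0,0,0.001,0,0.0048,0,0,0,0]' ; python3 -c "
from h import *
info()"
python3 -m creep '[0.0002,0,0.0012,0,0,0,0,0.0005,0,0.0024,0,0,0,0,0.0005,0,0.0024,0,0,0,0]' ; python3 -c "
from h import *
info()"
```

```text
time_s: 8.25
position: [0.5088, 0.1776, 0.0724]
tool_rot: [0.105, 0.083, 0.991, -0.008]
wrist_force: [0.9, 0.3, 0.9]
opening: 0.0001
t 8.25 corner psu mm [-66.7   0.1 -19.7] F [0.9 0.3 0.9] open 0.1
time_s: 8.55
position: [0.509, 0.1776, 0.0711]
tool_rot: [0.105, 0.083, 0.991, -0.008]
wrist_force: [-3.8, -0.2, 8.6]
opening: 0.0001
t 8.55 corner psu mm [-66.6   0.2 -20.9] F [-3.8 -0.2  8.6] open 0.1
```

```bash
python3 -m creep '[0.0002,0,0.0012,0,0,0,0,0.0005,0,0.0024,0,0,0,0,0.0005,0,0.0024,0,0,0,0]' ; python3 -c "
from h import *
info()"
```

```text
time_s: 8.85
position: [0.5092, 0.1777, 0.0706]
tool_rot: [0.105, 0.083, 0.991, -0.008]
wrist_force: [-12.1, -0.8, 22.4]
opening: 0.0001
t 8.85 corner psu mm [-66.4   0.3 -21.4] F [-12.1  -0.8  22.4] open 0.1
```

```bash
python3 -c "
from h import *
plan([-66,0,10],[-140,0,15])"
```

```text
t 8.85 corner psu mm [-66.4   0.3 -21.4] F [-12.1  -0.8  22.4] open 0.1
[-66, 0, 10] [-0.0087 -0.0003 -0.0383] [0.0025 0.0029 0.    ] tcp [0.509 0.177 0.102]
[-140, 0, 15] [ 0.0805 -0.0003 -0.0638] [0.0025 0.0029 0.    ] tcp [0.437 0.19  0.107]
```

```bash
python3 -m creep '[-0.0087,0,-0.0383,0,0,0,0,-0.0087,0,-0.0383,0,0,0,0,0.035,0,-0.05,0,0,0,0,0.08,0,-0.064,0,0,0,0,0.08,0,-0.064,0,0,0,0,0.08,0,-0.064,0,0,0,0]' ; python3 -c "
from h import *
info()"; python3 pic.py scene e1 290 160 400 280 5;python3 pic.py wrist e2 0 0 560 420 1.3
```

```text
time_s: 9.45
position: [0.4361, 0.1898, 0.105]
tool_rot: [0.105, 0.083, 0.991, -0.008]
wrist_force: [0.4, -0.4, -0.2]
opening: 0.0001
t 9.45 corner psu mm [-1.404e+02  1.000e-01  1.300e+01] F [ 0.4 -0.4 -0.2] open 0.1
```

View pics/e1.png

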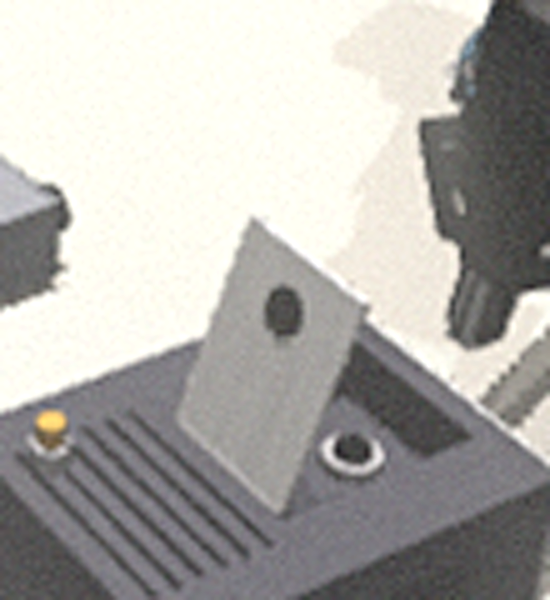

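```bash
python3 -c "
import cv2
a=cv2.imread('pics/d3.png');a=cv2.resize(a[240:490,230:480],(375,375));b=cv2.imread('pics/e1.png')
# same region px: 250+230/3.5..,130+240/3.5
x0=(250+230/3.5-290)*5;y0=(130+240/3.5-160)*5;w=250/3.5*5
b=cv2.resize(b[int(y0):int(y0+w),int(x0):int(x0+w)],(375,375));cv2.imwrite('pics/e3.png',cv2.hconcat([a,b]))"
```

```text
(no output)
```

View pics/e3.png

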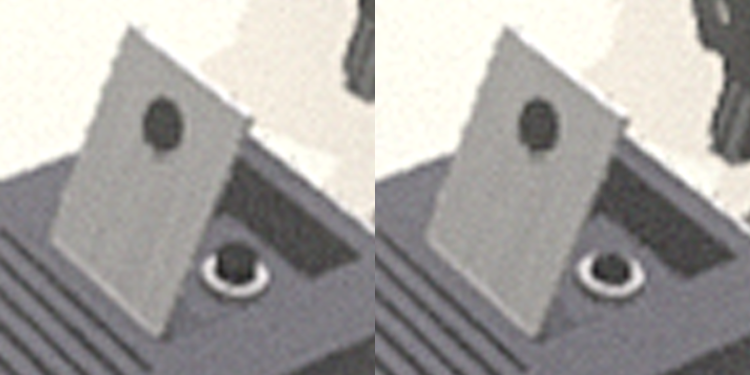

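The scene view shows the cover upright and the breaker button at about (350,447), now sunk in its collar. Its top moved about 2.3 px down, which fits 7 mm of travel. Next I'll go over the cover and close it from behind.

```bash
python3 -c "
from h import *
plan([-135,0,125],[15,0,130],[15,0,84])"
```

```text
t 9.55 corner psu mm [-1.391e+02  1.000e-01  1.340e+01] F [-0.6  1.2 -0.1] open 0.1
[-135, 0, 125] [-3.420e-02  1.000e-04 -1.353e-01] [ 0.0033  0.0032 -0.0011] tcp [0.441 0.189 0.217]
[15, 0, 130] [-2.188e-01  1.000e-04 -1.021e-01] [ 0.0033  0.0032 -0.0011] tcp [0.589 0.164 0.222]
[15, 0, 84] [-0.2068  0.     -0.0459] [ 0.0033  0.0032 -0.0011] tcp [0.589 0.164 0.176]
```

```bash
python3 -m creep '[-0.034,0,-0.135,0,0,0,0,-0.034,0,-0.135,0,0,0,0,-0.034,0,-0.135,0,0,0,0,-0.08,0,-0.127,0,0,0,0,-0.13,0,-0.118,0,0,0,0,-0.18,0,-0.109,0,0,0,0,-0.219,0,-0.102,0,0,0,0,-0.219,0,-0.102,0,0,0,0,-0.219,0,-0.102,0,0,0,0]' ; python3 -c "
from h import *
info()"; python3 pic.py scene e4 280 100 420 280 3.3;python3 pic.py wrist e5 0 0 560 420 1.3
```

```text
time_s: 10.45
position: [0.5889, 0.1631, 0.2202]
tool_rot: [0.103, 0.084, 0.991, -0.008]
wrist_force: [-0.1, -0.3, 1.1]
opening: -0.0002
t 10.45 corner psu mm [ 14.7  -0.8 128.2] F [-0.1 -0.3  1.1] open -0.2
```

View pics/e4.png

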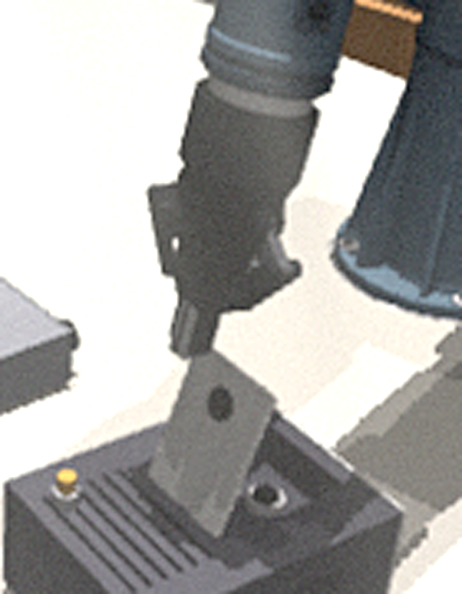

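View pics/e5.png

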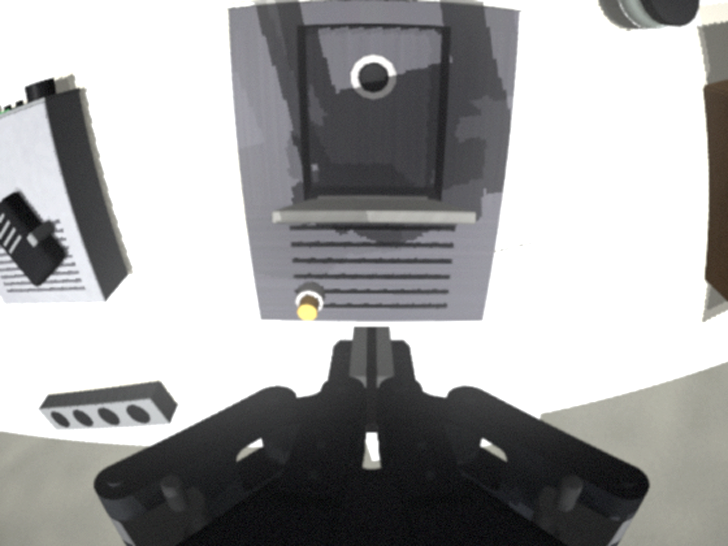

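```bash
python3 -m creep '[0.006,0,0.027,0,0,0,0,0.0115,0,0.0538,0,0,0,0,0.0115,0,0.0538,0,0,0,0,0.0115,0,0.0538,0,0,0,0]' ; python3 -c "
from h import *
info()"; python3 pic.py scene e6 280 120 420 280 3.5;python3 pic.py wrist e7 0 0 560 420 1.3
```

```text
time_s: 10.95
position: [0.5879, 0.1642, 0.1779]
tool_rot: [0.104, 0.083, 0.991, -0.008]
wrist_force: [0.3, -0.6, 0.8]
opening: 0.0001
t 10.95 corner psu mm [13.5  0.1 85.9] F [ 0.3 -0.6  0.8] open 0.1
```

View pics/e6.png

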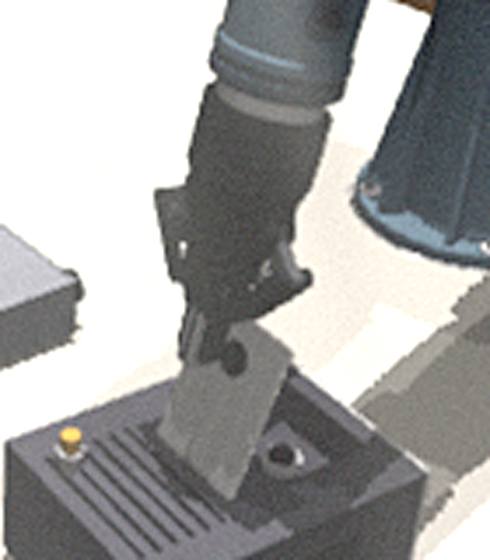

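View pics/e7.png

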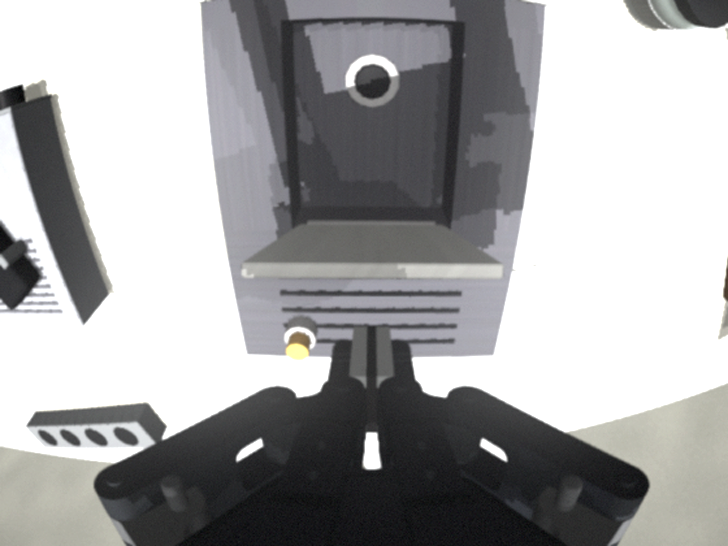

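```bash
python3 -c "
from h import *
plan(*[[18-85*np.cos(t),0,85*np.sin(t)-d] for t,d in((1.25,0),(1.1,2),(.9,2),(.7,2),(.5,2),(.3,2),(.15,2),(0,2))])"
```

```text
t 11.05 corner psu mm [14.7  0.3 87.3] F [-1.1 -0.7 -0.3] open 0.1
[np.float64(-8.802400803597838), 0, np.float64(80.66369264522483)] [ 0.0305 -0.0004  0.0019] [ 0.004   0.0055 -0.0002] tcp [0.566 0.168 0.173]
[np.float64(-20.55567032117407), 0, np.float64(73.75262560522201)] [ 0.0467 -0.0004  0.0072] [ 0.004   0.0055 -0.0002] tcp [0.554 0.17  0.166]
[np.float64(-34.83684730300647), 0, np.float64(64.58278731833609)] [ 0.0666 -0.0004  0.0147] [ 0.004   0.0055 -0.0002] tcp [0.54  0.172 0.157]
[np.float64(-47.01158591918153), 0, np.float64(52.758503415203734)] [ 0.0846 -0.0005  0.0259] [ 0.004   0.0055 -0.0002] tcp [0.528 0.174 0.145]
[np.float64(-56.59451776068168), 0, np.float64(38.75117078135725)] [ 0.1    -0.0005  0.0405] [ 0.004   0.0055 -0.0002] tcp [0.519 0.176 0.131]
[np.float64(-63.203601575676515), 0, np.float64(23.119217566213862)] [ 0.1122 -0.0005  0.0579] [ 0.004   0.0055 -0.0002] tcp [0.512 0.177 0.115]
[np.float64(-66.0455416245636), 0, np.float64(10.702241260255933)] [ 0.1189 -0.0006  0.0723] [ 0.004   0.0055 -0.0002] tcp [0.509 0.177 0.103]
[np.float64(-67.0), 0, np.float64(-2.0)] [ 0.1234 -0.0006  0.0876] [ 0.004   0.0055 -0.0002] tcp [0.508 0.177 0.09 ]
```

```bash
python3 -m creep '[0.015,0,0.001,0,0,0,0,0.030,0,0.002,0,0,0,0,0.039,0,0.0045,0,0,0,0,0.0467,0,0.0072,0,0,0,0,0.057,0,0.011,0,0,0,0,0.0666,0,0.0147,0,0,0,0]' ; python3 -c "
from h import *
info()"; python3 pic.py scene f1 280 120 420 280 3.5
```

```text
time_s: 11.65
position: [0.5394, 0.1723, 0.1549]
tool_rot: [0.105, 0.083, 0.991, -0.008]
wrist_force: [3.0, 0.1, 0.1]
opening: 0.0001
t 11.65 corner psu mm [-35.7   0.   62.8] F [3.  0.1 0.1] open 0.1
```

View pics/f1.png

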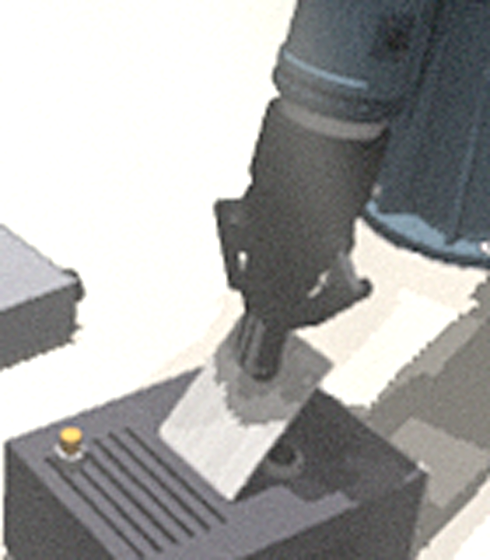

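```bash
python3 -c "
from h import *
plan(*[[18-85*np.cos(t),0,85*np.sin(t)-d] for t,d in((.9,2),(.7,2),(.5,2),(.3,2),(.15,2),(0,2))])"
```

```text
t 11.7 corner psu mm [-37.4  -0.1  61.5] F [ 0.3  1.4 -1.2] open -0.0
[np.float64(-34.83684730300647), 0, np.float64(64.58278731833609)] [-0.0039  0.0002 -0.0031] [ 0.0021 -0.0027 -0.0001] tcp [0.54  0.172 0.157]
[np.float64(-47.01158591918153), 0, np.float64(52.758503415203734)] [0.014  0.0001 0.0082] [ 0.0021 -0.0027 -0.0001] tcp [0.528 0.174 0.145]
[np.float64(-56.59451776068168), 0, np.float64(38.75117078135725)] [0.0293 0.0001 0.0229] [ 0.0021 -0.0027 -0.0001] tcp [0.519 0.176 0.131]
[np.float64(-63.203601575676515), 0, np.float64(23.119217566213862)] [0.0415 0.0001 0.0403] [ 0.0021 -0.0027 -0.0001] tcp [0.512 0.177 0.115]
[np.float64(-66.0455416245636), 0, np.float64(10.702241260255933)] [0.0481 0.0001 0.0547] [ 0.0021 -0.0027 -0.0001] tcp [0.509 0.177 0.103]
[np.float64(-67.0), 0, np.float64(-2.0)] [0.0526 0.0001 0.07  ] [ 0.0021 -0.0027 -0.0001] tcp [0.508 0.177 0.09 ]
```

The fingertips rest on the cover at about (262,372), and the cover is swinging down. I'll keep following its arc.

```bash
python3 -m creep '[0.007,0,0.004,0,0,0,0,0.014,0,0.0082,0,0,0,0,0.022,0,0.015,0,0,0,0,0.0293,0,0.0229,0,0,0,0,0.0355,0,0.0315,0,0,0,0,0.0415,0,0.0403,0,0,0,0,0.045,0,0.0475,0,0,0,0,0.0481,0,0.0547,0,0,0,0,0.0504,0,0.0625,0,0,0,0,0.0520,0,0.068,0,0,0,0]' ; python3 -c "
from h import *
info()"; python3 pic.py scene f2 280 120 420 280 3.5; python3 pic.py wrist f3 0 0 560 420 1.3
```

```text
time_s: 12.7
position: [0.5106, 0.1771, 0.0924]
tool_rot: [0.104, 0.083, 0.991, -0.008]
wrist_force: [0.5, 0.3, 2.0]
opening: -0.0002
t 12.7 corner psu mm [-64.9  -0.    0.4] F [0.5 0.3 2. ] open -0.2
```

View pics/f2.png

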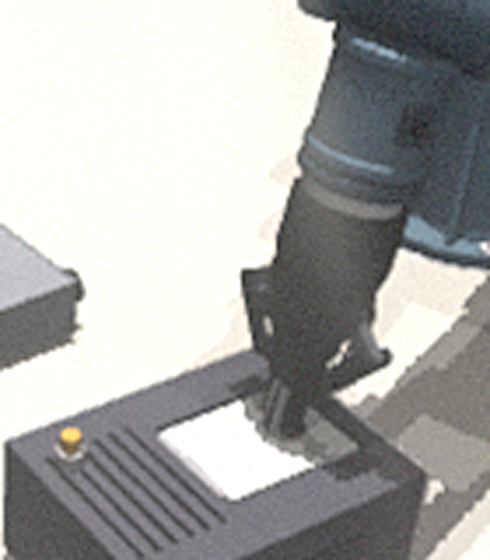

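View pics/f3.png

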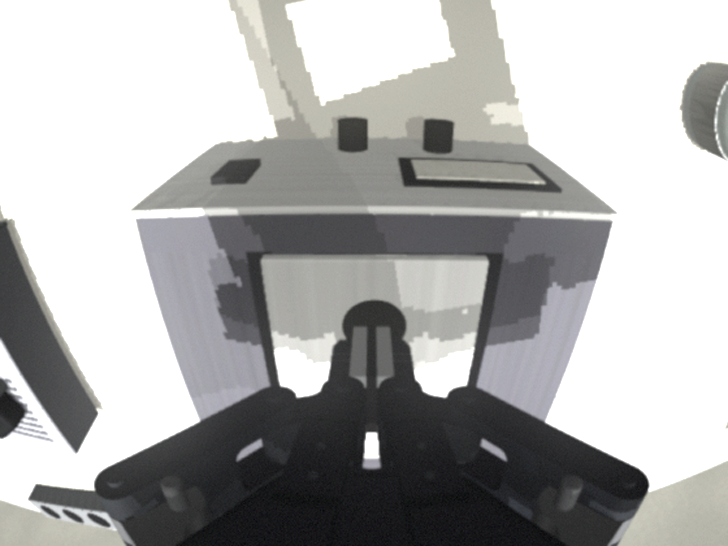

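```bash
python3 -m creep '[0.0005,0,0.0024,0,0,0,0,0.001,0,0.0048,0,0,0,0,0.0016,0,0.0073,0,0,0,0,0.002,0,0.0095,0,0,0,0,0.002,0,0.0095,0,0,0,0]' ; python3 -c "
from h import *
info()"
```

```text
time_s: 13.3
position: [0.5108, 0.177, 0.0852]
tool_rot: [0.105, 0.083, 0.991, -0.008]
wrist_force: [0.3, -0.5, 1.7]
opening: -0.0001
t 13.3 corner psu mm [-64.7  -0.1  -6.8] F [ 0.3 -0.5  1.7] open -0.1
```

```bash
python3 -m creep '[0.0005,0,0.0024,0,0,0,0,0.001,0,0.0048,0,0,0,0,0.001,0,0.0048,0,0,0,0]' ; python3 -c "
from h import *
info()"
```

```text
time_s: 13.6
position: [0.5112, 0.1771, 0.0834]
tool_rot: [0.105, 0.083, 0.991, -0.008]
wrist_force: [-11.8, -2.5, 23.1]
opening: -0.0
t 13.6 corner psu mm [-64.3   0.1  -8.7] F [-11.8  -2.5  23.1] open -0.0
```

The tool has hit the firm stop at 23 N. I'll release straight up, slowly at first, then retreat.

```bash
python3 -m creep '[-0.001,0,-0.005,0,0,0,0,-0.0025,0,-0.012,0,0,0,0,-0.006,0,-0.03,0,0,0,0,-0.015,0,-0.07,0,0,0,0,0.04,0,-0.11,0,0,0,0,0.10,0,-0.14,0,0,0,0,0.10,0,-0.14,0,0,0,0,0.10,0,-0.14,0,0,0,0,0.10,0,-0.14,0,0,0,0,0.10,0,-0.14,0,0,0,0]' 
python3 -m creep '[0,0,0,0,0,0,0,0,0,0,0,0,0,0,0,0,0,0,0,0,0,0,0,0,0,0,0,0,0,0,0,0,0,0,0,0,0,0,0,0,0,0,0,0,0,0,0,0,0,0,0,0,0,0,0,0]' ; python3 -c "
from h import *
info()"; python3 pic.py scene g1 200 160 420 320 3.5; python3 pic.py wrist g2 0 0 560 420 1.3
```

```text
time_s: 14.6
position: [0.4114, 0.1936, 0.1739]
tool_rot: [0.104, 0.083, 0.991, -0.008]
wrist_force: [0.6, 0.3, 0.6]
opening: 0.0002
time_s: 15.4
position: [0.4106, 0.1939, 0.1743]
tool_rot: [0.105, 0.083, 0.991, -0.008]
wrist_force: [-1.3, -0.4, -0.2]
opening: -0.0
t 15.4 corner psu mm [-1.663e+02 -1.000e-01  8.230e+01] F [-1.3 -0.4 -0.2] open -0.0
```

View pics/g1.png

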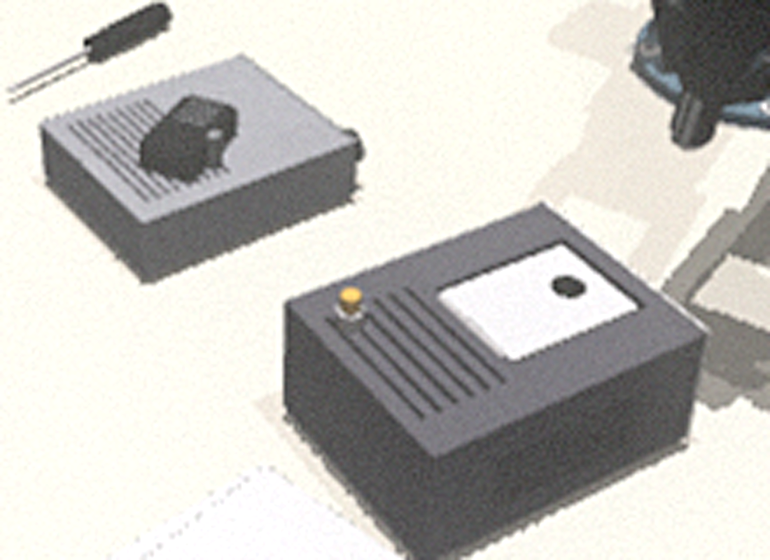

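View pics/g2.png

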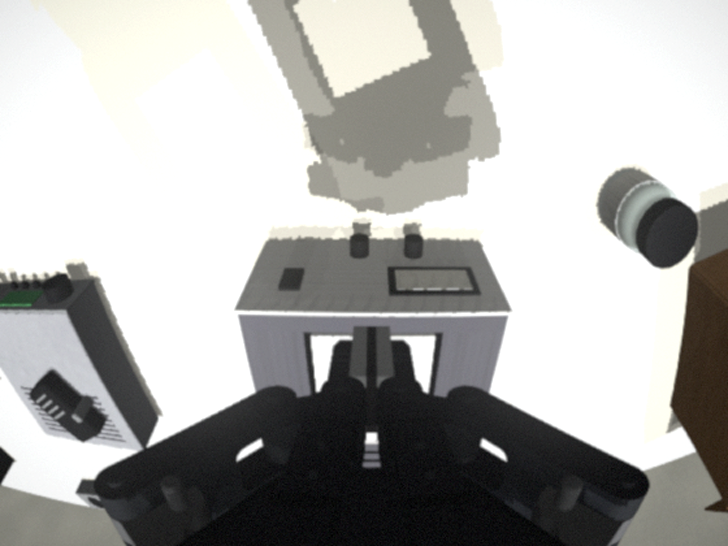

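```bash
python3 - <<'E'
import cv2,numpy as np
from station import ctrl
a=cv2.imread('pics/a_scene.png').astype(int);b=ctrl.camera('scene')['pixels'][:,:,::-1].astype(int)
d=np.abs(a-b).sum(2)
for n,(x0,y0,x1,y1) in dict(cover=(322,225,385,267),adapter=(292,236,306,254),mic=(238,185,272,212),driver=(200,158,252,192),jar=(436,282,474,326)).items(): print(n,d[y0:y1,x0:x1].mean(),d[y0:y1,x0:x1].max())
print(ctrl.hand_in())
E
```

```text
cover 17.699168556311413 194
adapter 11.51984126984127 38
mic 11.352941176470589 41
driver 13.664027149321267 41
jar 11.825956937799043 59
the job is handed in; nothing more can be done
None
```

I opened the cover, pushed the breaker button in, pressed the cover shut and handed the job in at about 15.5 s of the 48 s. The hand-in gives no verdict, so I can only report my own checks.

1. **Opening:** I pressed the black dot to the firm stop (18 N), let go, and the cover sprang open.
2. **Breaker:** I pushed the button to its firm stop (22 N). Its top moved about 2.3 px down in the scene view. That fits the full 7 mm of travel, and so does the fingertip depth.
3. **Closing:** I swung the cover down from behind, pressed it to the same stop (23 N), let go and backed off.

**Final checks:** About 1.7 s after release the cover looked flush and shut, with the robot touching nothing. The adapter, mic, screwdriver and jar showed only noise-level differences from the first picture.

**Checks that disagreed:**
- **Cover area:** its last picture differed from the first by more than noise (up to 194 at some pixels). I put this down to the arm's changed shadow but did not confirm it. The zoomed picture showed the cover flush.
- **Fingertip length:** the tips sat about 32 mm higher than the stated 22 mm ahead of the tool point. I corrected for this using the first cover press. My fingertip depths, including the one at the breaker, therefore rest on that correction.
- **Mistyped move:** one 15-number move was rejected as "invalid input", and nothing moved.

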